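Sniff a weld seam, then check the sniffer over its reference leak

TASK

Lift the leak-sniffer pen out of its rest and pass its tip slowly (about two centimetres a second) along the weld seam on top of the flat tank, from the end beside the filler stub round the bend to the other end, keeping the tip about half a centimetre above the bead without touching the tank. Then carry the pen over the things on the desk to the reference leak and stop with the pen upright and its tip inside the collar's mouth, centred and hovering about 8 mm above the brass nozzle, touching neither nozzle nor collar. Leave the other things where they stand, and finish while still holding the pen there, motionless; do not put it down.

Things in the scene. Friction and masses are not known exactly. Their poses are not given: they have to be found in the camera images.
- sniffer: leak-sniffer pen, loose, 140 mm long, 63 to 127 g, upright in its rest, tip 10 mm above the desk. Origin: tip of the nose; z up along the pen. Steel nose 4 mm wide at the tip, 15 mm at 26 to 44 mm; round grey handle 25 mm in diameter from 44 to 140 mm above the tip. Grip the handle from above 90 to 105 mm above the tip, any yaw, about 40 N; raise it straight by 60 mm to free it.
- pen_rest: fixed rest of the pen: black foot plate 62 x 62 x 8 mm with an upright aluminium tube 42 mm in diameter, its rim 54 mm above the desk, bore 18 mm. Origin at the centre of the underside.
- tank: fixed flat dark grey tank, 120 (its x) x 76 (y) mm, lid 40 mm above the desk. Origin: centre of the underside. A weld bead 6 mm wide, 1.5 mm high runs on the lid from (-42, -20) straight to a bend at (0, -20), then to (36, 16) mm in x, y. A brass filler stub, 12 mm wide, 10 mm high, stands at (-42, 18): the seam end at that short side is the start. Tank and pen rest may have exchanged places.
- seam_start (a point): start of the seam, on the crown of the bead, 41.5 mm above the desk (as are all seam points); axes as the tank's
- seam_2 (a point): middle of the seam's first leg
- seam_bend (a point): bend of the seam
- seam_4 (a point): middle of the second leg
- seam_end (a point): end of the seam
- reference: fixed reference leak: a round open-topped aluminium collar, 80 mm outside diameter, 4 mm wall, rim 46 mm above the desk; in its centre stands a brass nozzle, 15 mm in diameter at its top, which is 34 mm above the desk (12 mm below the rim). Origin at the centre of the underside.
- nozzle_mouth (a point): centre of the brass nozzle's top face, z up, 34 mm above the desk; the target of the hover
- parts_box: bystander: blue three-compartment parts box (its lid is clear or hardly visible), 106 x 150 x 46 mm, in the way between tank and reference; origin at the centre of the underside
- jar_studs: bystander: jar of studs, 58 mm in diameter, 70 mm high, in the way between tank and reference; origin at the underside
- tape_roll_b: bystander: small dark tape roll, 59 mm in diameter, 19 mm high; origin at the underside
- tape_roll_c: bystander: wide tape roll, 97 mm in diameter, 48 mm high; origin at the underside
- oil_dropper: bystander: slim dropper bottle, 30 mm in diameter, 104 mm high; origin at the underside
- grease_pot: bystander: low screw-lid pot, 57 mm in diameter, 32 mm high; origin at the underside
- pull_tester: the pull tester, fixed: a white machine whose housing reaches from 0.475 m ahead of the robot back to the wall and from y = -0.16 to y = 0.34, about 0.26 m high, with a grip and column above it. Keep the hand clear: when crossing in front of it stay at about x = 0.38.
There are look-alikes about, which are no part of the job. Leave any turquoise look-alike of the reference alone.

How it is judged (in metres and radians):
On the way, in this order (a step that is already met when the one before it is completed fails the run):
1. the tip is over the seam's start, beside the filler stub (horizontal distance between sniffer and seam_start below 0.006 m and z of sniffer in the frame of seam_start between 0.001 and 0.013 m), for 0.15 s.
2. the tip follows the first leg of the seam (horizontal distance between sniffer and seam_2 below 0.006 m and z of sniffer in the frame of seam_2 between 0.001 and 0.013 m), for 0.15 s.
3. the tip is over the bend (horizontal distance between sniffer and seam_bend below 0.006 m and z of sniffer in the frame of seam_bend between 0.001 and 0.013 m), for 0.15 s.
4. the tip follows the second leg (horizontal distance between sniffer and seam_4 below 0.006 m and z of sniffer in the frame of seam_4 between 0.001 and 0.013 m), for 0.15 s.
5. the tip is over the seam's end (horizontal distance between sniffer and seam_end below 0.006 m and z of sniffer in the frame of seam_end between 0.001 and 0.013 m), for 0.15 s.
At the end, for the whole second after the job is handed in: The fingers hold the pen still (under 15 mm/s), within 8 degrees of upright, its tip within 6 mm sideways of the nozzle's centre and 2 to 15 mm above it, touching nothing there. Before, the tip spent 0.15 s within 6 mm sideways and 1 to 13 mm above each of the five seam points, in order (horizontal distance between sniffer and nozzle_mouth below 0.006 m and z of sniffer in the frame of nozzle_mouth between 0.002 and 0.015 m and angle between sniffer's own z axis and vertical below 0.14 rad and linear speed of sniffer below 0.015 m/s and angular speed of sniffer below 0.15 rad/s and contact force between the fingers and sniffer above 2 N and contact force between sniffer and reference below 0.1 N); the arm keeps its last pose, push and grip.
It fails at once if the pen touches the tank (contact force between sniffer and tank above 0.5 N).
It fails at once if the pen touches the reference leak or its collar (contact force between sniffer and reference above 0.5 N).
It fails at once if a bystander is moved by more than 15 mm (distance of any of parts_box, jar_studs, tape_roll_b, tape_roll_c, oil_dropper, grease_pot from where it was at the start of the episode above 0.015 m).
It also fails if it takes over 70 s, if anything falls off the work surface, if the arm or the gripper's body presses on something with over 40 N, if the wrist force passes 120 N, or if a joint passes its speed limit or range.

ROBOT

A 7-joint arm with a two-finger parallel gripper is mounted at the origin on a cart in front of the work surface, level with it; the furniture and walls round the work are solid. World frame = base frame: x ahead of the robot, y to its left, z up, the work surface at z = 0. Lengths are in mm, angles in rad, forces in N, time in s.
With the tool pointing down it reaches from about 425 to 950 mm from the base axis. Payload 4.7 kg.
Tool frame: the origin (TCP) lies midway between the tips of the shut fingers; the grasp point (between the pads) lies ctrl.hold_point_z behind it (ctrl.hold_point_z is the distance from the TCP to the grasp point, in mm); z points along the fingers, y is the direction in which the jaws open and shut (so a half turn about z gives the same grasp; the last joint's range is limited). The gripper opens to 85 mm and grips with 20 to 120 N. Pads are 22 mm wide; open, the fingers measure 114 mm over their backs; the gripper's body (76 mm by 85 mm) begins 54 mm behind the grasp point. The pads swing forward as they close: fully open they stand 13 mm farther back than shut.
Start: joints at [-1.306, 0.469, -0.049, 1.532, 0.024, 1.141, -0.082], TCP at [195.433, 646.107, 231.335] pointing down, gripper open.
Joint ranges: [-2.59, 2.59], [-0.33, 1.99], [-1.39, 1.29], [0.1, 2.45], [-1.04, 4.18], [0.21, 1.99], [-2.66, 2.66]. Speed limits (rad/s): [2.57, 2.57, 3.14, 3.14, 3.14, 3.14, 3.14].

INTERFACE

Orientations are given as a unit quaternion [w, x, y, z].
In Python, from workcell import ctrl, cams, order gives the robot as it stands. The module is installed in compiled form; this text tells all that it offers.
- The arm moves only by the tool jog_arm, never from a script. Its argument "motion" is a list of rows, each an object of numbers: "hand": the closure, from -1 (fully open) to 1 (shut), so that 0 is half open; "tx", "ty", "tz": the shift along the tool's x, y, z in units of 0.5 m (1.0 is 0.5 m); "turn": the turn about the tool's z in units of pi/2 rad (1.0 is pi/2 rad). In form: [{"hand": .., "tx": .., "ty": .., "tz": .., "turn": ..}, ...]. A call has 1 to 20 rows; each row is the pose to reach, as a shift and turn from the pose commanded when the call began, along the tool's axes at that moment; what a row does not reach only later rows make up. A row lasts 1/12 s, in which the tool goes at most 41.7 mm and 7.16 degrees, less where a joint would pass 70% of its speed; a pose out of reach is approached as far as the arm can. A call with a number of a shift or a turn outside -1 to 1 is refused whole. A call with a gripper value outside its range is refused whole. The fingers move at their own pace and stop on an object; "newtons" is the grip in N (left out, the last holds). Time passes only in rows, so rows that repeat a pose let the fingers close. It gives the time, the measured TCP pose, the force and the opening at its end, in the units of the state.
- ctrl.get_obs(): the state, without advancing time (a new reading comes with each control period).
- cams.capture(name): name is "scene" or "top" or "wrist"; returns (picture, depth): 384x512x3 uint8, red, green, blue; 384x512 float32, mm along the optical axis (not along the pixel's ray), 0 where there is no reading.
- cams.get_calibration(name): a dict with "fx", "fy", "cx", "cy" (pixels), "k1" (the pictures are not rectified: a ray, as slopes to the right and down, at radius r is drawn at 1 + k1 r^2 times it, then the intrinsics apply), "R" (3x3) and "t" (3): a world point X has camera coordinates R X + t. Camera axes: x right, y down, z forward; pixel columns grow to the right and rows downward; lengths in mm; the calibration is good to about 2 mm. A picture is of the moment at which its call begins: read the wrist's pose just before it. get_calibration takes no time and is no camera call; for the wrist camera it gives the pose at the moment of the call.
- order.sign_off(): hands the job in, once; it reports no verdict.
The state is a dict: "t": time; "joints": joint angles; "dq": joint speeds; "joint_torque": joint torques, N m; "eef_pos": TCP position; "tool_rot": TCP orientation; "contact_force": force on the tool from outside, world axes, zero at the start; "ft_torque": the same for the moment, N m; "finger_gap": opening from 0.0 (shut) to 1.0 (fully open).
Only numpy, scipy, OpenCV 4.12 (cv2) and the standard library are available. Lean on these libraries where they do the work, as an engineer would, in place of code of your own. Each camera call takes 0.05 s, during which the arm holds its last target.

## Working session

There is one attempt and no reset: what is moved stays moved. The work goes in short steps, Python scripts to look and compute and a tool call to move; the robot and the scene stay as the last step left them, time stands still between calls to the robot, and variables do not carry over. Pictures are saved under pics/ and viewed, and the job is handed in when it is done.

Besides the shell and the picture viewer there is one more tool, called after "Request:" as name(argument=value, ...), one argument or row to a line, values as JSON. jog_arm: Moves the arm, as the interface text tells. Shifts and turns lie within -1 to 1; 1 stands for 0.5 m of shift or pi/2 rad of turn. Its arguments: {"type":"object","properties":{"motion":{"type":"array"},"newtons":{"type":"number"}},"required":["motion"]}

```bash
mkdir -p pics; cat > h.py <<'E'
import numpy as np, cv2
from workcell import ctrl, cams, order
def cap(name, fn):
    cal=cams.get_calibration(name); im,d=cams.capture(name)
    cv2.imwrite(f'pics/{fn}.png',im[:,:,::-1]); np.savez(f'pics/{fn}.npz',im=im,d=d,**{k:np.array(v) for k,v in cal.items()})
    return im,d,cal
def load(fn):
    z=np.load(f'pics/{fn}.npz'); return z['im'],z['d'],{k:z[k] for k in ['fx','fy','cx','cy','k1','R','t']}
def ray(cal,u,v):
    xd=(u-cal['cx'])/cal['fx'];yd=(v-cal['cy'])/cal['fy'];x,y=xd,yd
    for _ in range(30):
        s=1+cal['k1']*(x*x+y*y);x,y=xd/s,yd/s
    R=np.array(cal['R']);t=np.array(cal['t']).ravel()
    return -R.T@t, R.T@np.array([x,y,1.])
def onz(cal,u,v,z):
    o,d=ray(cal,u,v);return o+d*(z-o[2])/d[2]
def dep(cal,u,v,d):
    o,r=ray(cal,u,v);return o+r*d
def proj(cal,X):
    c=np.array(cal['R'])@np.array(X,float)+np.array(cal['t']).ravel();x,y=c[0]/c[2],c[1]/c[2]
    s=1+cal['k1']*(x*x+y*y);return float(cal['fx']*x*s+cal['cx']),float(cal['fy']*y*s+cal['cy'])
E
python3 - <<'E'
from h import *
for n in ['scene','top','wrist']:
    im,d,c=cap(n,n+'0'); print(n,c)
print(ctrl.get_obs(), ctrl.hold_point_z)
E
```

```text
scene {'fx': 361.45181390142636, 'fy': 361.45181390142636, 'cx': 254.66134873527974, 'cy': 192.31891077721366, 'k1': 0.011107287410998335, 'R': array([[ 0.31688283, -0.94832713, -0.01615342],
       [-0.80432726, -0.25966183, -0.53444681],
       [ 0.50263598,  0.18234966, -0.84504773]]), 't': array([-126.53035427,  490.01086966, 1106.88746739])}
top {'fx': 419.1280341725771, 'fy': 419.1280341725771, 'cx': 255.24578486136846, 'cy': 190.29901876043678, 'k1': -0.021590041836260072, 'R': array([[ 0.00173318, -0.99973655, -0.02288731],
       [-0.99014252,  0.00148979, -0.14005561],
       [ 0.14005281,  0.02290444, -0.98987908]]), 't': array([  82.0705858 ,  561.70557579, 1426.29536184])}
wrist {'fx': 310.8694163669779, 'fy': 310.8694163669779, 'cx': 257.08435264741075, 'cy': 191.51727840168036, 'k1': -0.05923544481307114, 'R': array([[ 2.89222211e-01,  9.57261829e-01, -5.51161713e-04],
       [ 9.04210715e-01, -2.73004513e-01,  3.28437999e-01],
       [ 3.14250690e-01, -9.54899305e-02, -9.44525371e-01]]), 't': array([-675.4221189 ,  -42.31768486,  379.0732925 ])}
{'t': 0.15, 'joints': array([-1.30589965,  0.46927523, -0.04862133,  1.53339345,  0.02408892,
        1.1410182 , -0.08233813]), 'dq': array([ 0.0005111 , -0.00475336, -0.00132119, -0.00256106,  0.00140253,
        0.00087542,  0.0009513 ]), 'joint_torque': array([ 2.69300590e-04, -5.10763729e+01, -4.68100095e-02, -2.37975383e+01,
        1.07143179e-02,  5.44656068e-03,  1.18606582e-05]), 'eef_pos': array([195.3089328 , 645.66638039, 230.50077962]), 'tool_rot': array([-9.79320216e-05,  1.46367666e-01,  9.89229972e-01, -7.48356779e-04]), 'contact_force': array([ 0.18538151, -0.36461718, -0.06418856]), 'ft_torque': array([ 0.00333911, -0.00827876, -0.01093161]), 'finger_gap': 1.0042009536999688} 18.700000000000003
```

View pics/scene0.png

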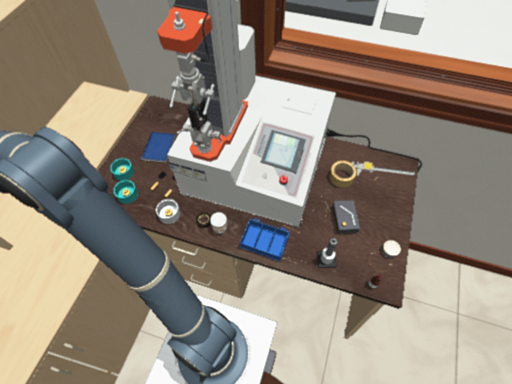

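View pics/top0.png

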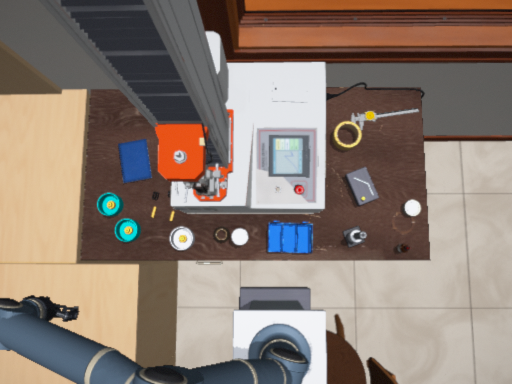

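View pics/wrist0.png

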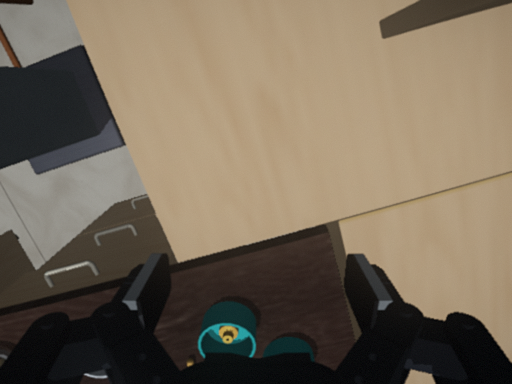

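The scene view shows the pen in its rest near (328,252), the tank at (345,216), the aluminium reference at (168,211) and the turquoise look-alikes at (121,168) and (125,191). In the top view the same things are pen (355,237), tank (363,186), reference (181,238), blue box (290,238) and jar (240,237).

```bash
python3 - <<'E'
from h import *
im,d,c=load('top0')
for n,u,v,z in [('pen',355,237,150),('tank',363,186,40),('ref',181,238,46),('box',290,238,46),('jar',240,237,70),('tapeb',221,235,19),('grease',412,208,32),('drop',403,248,104),('tapec',348,135,48),('edge',290,261,0),('turq',126,230,46)]:
    print(n,onz(c,u,v,z).round(),dep(c,u,v,d[v,u]).round())
a=im[150:265,300:430]; b=im[205:265,150:320]
cv2.imwrite('pics/topA.png',cv2.resize(a,None,fx=5,fy=5,interpolation=2)[:,:,::-1])
cv2.imwrite('pics/topB.png',cv2.resize(b,None,fx=4.5,fy=4.5,interpolation=2)[:,:,::-1])
im,d,c=load('scene0')
cv2.imwrite('pics/scA.png',cv2.resize(im[190:300,300:420],None,fx=5,fy=5,interpolation=2)[:,:,::-1])
E
```

```text
pen [ 396. -237.  150.] [ 398. -251.   86.]
tank [ 576. -294.   40.] [ 577. -295.   37.]
ref [395. 338.  46.] [395. 340.  36.]
box [396. -37.  46.] [397. -40.  10.]
jar [398. 133.  70.] [398. 133.  73.]
tapeb [407. 202.  19.] [407. 204.   5.]
grease [ 500. -463.   32.] [ 500. -462.   36.]
drop [ 362. -402.  104.] [ 362. -416.   63.]
tapec [ 758. -246.   48.] [ 773. -257.   -8.]
edge [317. -39.   0.] [ 297.  -84. -759.]
turq [422. 531.  46.] [423. 537.  27.]
```

View pics/topA.png

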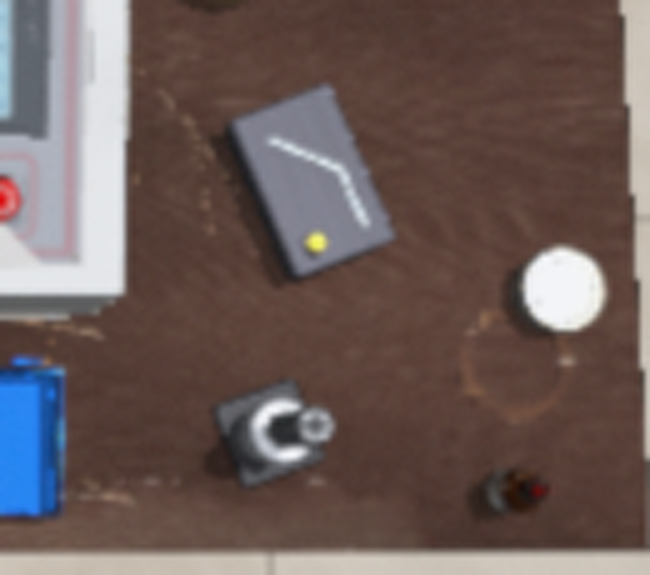

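View pics/topB.png

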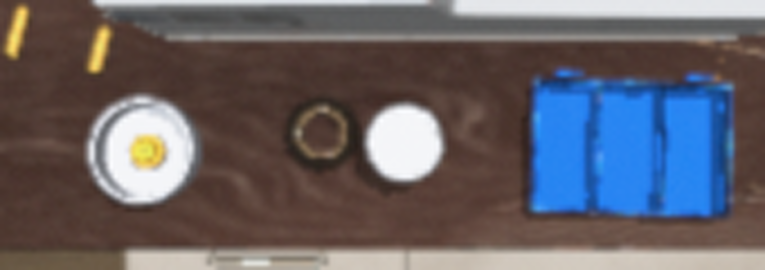

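View pics/scA.png

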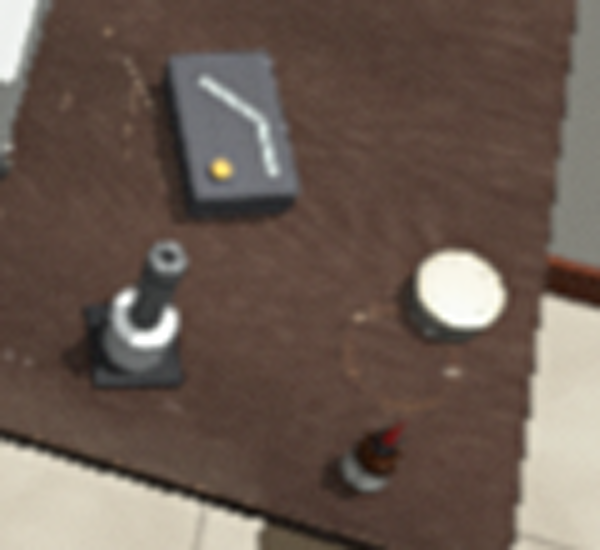

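```bash
python3 - <<'E'
from h import *
im,d,c=load('top0')
def pA(n,u,v,z): 
    p=onz(c,300+(u+.5)/5-.5,150+(v+.5)/5-.5,z); print(n,p.round(1)); return p
print('TOP');pA('penTop',316,425,150);pA('rim',283,431,54)
s=pA('start',365,224,41.5);b=pA('bend',343,170,41.5);e=pA('end',272,140,41.5);st=pA('stub',317,242,50)
print(np.linalg.norm(b-s),np.linalg.norm(e-b))
def pB(n,u,v,z): print(n,onz(c,150+(u+.5)/4.5-.5,205+(v+.5)/4.5-.5,z).round(1))
pB('refrim',144,149,46);pB('nozzle',148,151,34);pB('jar',404,143,70);pB('boxL',532,215,46);pB('boxR',732,80,46)
im,d,c=load('scene0')
def pS(n,u,v,z):
    p=onz(c,300+(u+.5)/5-.5,190+(v+.5)/5-.5,z); print(n,p.round(1))
print('SCENE');pS('penTop',166,256,150);pS('rim',147,320,54);pS('start',273,173,41.5);pS('bend',262,125,41.5);pS('end',203,81,41.5)
im,d,c=load('wrist0'); o,_=ray(c,256,192); T=ctrl.get_obs()['eef_pos']; print('cam rel TCP',o-T)
E
```

```text
TOP
penTop [ 403.6 -262.2  150. ]
rim [ 403.  -261.9   54. ]
start [ 546.5 -325.9   41.5]
bend [ 584.6 -312.    41.5]
end [ 605.9 -263.3   41.5]
stub [ 532.9 -290.2   50. ]
40.47765901537721 53.20593489825743
refrim [396.1 335.7  46. ]
nozzle [394.9 334.9  34. ]
jar [400.3 134.8  70. ]
boxL [346.8  38.7  46. ]
boxR [ 449.1 -114.4   46. ]
SCENE
penTop [ 404.1 -259.7  150. ]
rim [ 402.3 -263.3   54. ]
start [ 545.6 -325.1   41.5]
bend [ 581.8 -310.7   41.5]
end [ 605.1 -263.1   41.5]
cam rel TCP [-80.8217941   25.53419585 141.07003164]
```

Candidates for each item, by top-view pixel:
- **Pen:** the grey handle on the black foot at (363,235). It could be confused with the brown/red dropper at (403,248), which has no foot.
- **Tank:** the only plate with a seam and stub, at (363,186). The blue plate at (134,160) is a different thing.
- **Reference:** the aluminium ring with a brass nozzle at (181,238). The turquoise rings at (109,204) and (126,230) are look-alikes.

The close crops above confirm these choices. First I move in front of the tester, with the hand aligned to the world axes.

Request:
jog_arm(
  motion=[
    {"hand": -1, "tx": -0.547, "ty": -0.495, "tz": 0, "turn": -0.187},
    {"hand": -1, "tx": -0.547, "ty": -0.495, "tz": 0, "turn": -0.187},
    {"hand": -1, "tx": -0.547, "ty": -0.495, "tz": 0, "turn": -0.187},
    {"hand": -1, "tx": -0.547, "ty": -0.495, "tz": 0, "turn": -0.187},
    {"hand": -1, "tx": -0.547, "ty": -0.495, "tz": 0, "turn": -0.187},
    {"hand": -1, "tx": -0.547, "ty": -0.495, "tz": 0, "turn": -0.187},
    {"hand": -1, "tx": -0.547, "ty": -0.495, "tz": 0, "turn": -0.187},
    {"hand": -1, "tx": -0.547, "ty": -0.495, "tz": 0, "turn": -0.187},
    {"hand": -1, "tx": -0.547, "ty": -0.495, "tz": 0, "turn": -0.187},
    {"hand": -1, "tx": -0.547, "ty": -0.495, "tz": 0, "turn": -0.187},
    {"hand": -1, "tx": -0.547, "ty": -0.495, "tz": 0, "turn": -0.187},
    {"hand": -1, "tx": -0.547, "ty": -0.495, "tz": 0, "turn": -0.187},
    {"hand": -1, "tx": -0.547, "ty": -0.495, "tz": 0, "turn": -0.187},
  ],
  newtons=40,
)

```text
t: 1.23
eef_pos: [384.5, 331.5, 231.2]
tool_rot: [-0.0, -0.001, 1.0, 0.0]
contact_force: [0.2, -0.6, 0.2]
finger_gap: 0.999
```

```bash
python3 - <<'E'
from h import *
im,d,c=cap('wrist','wrist1')
for n,p in [('noz',(395.3,335.2,34)),('start',(546,-325.5,41.5))]: print(n,proj(c,p))
E
```

```text
noz (259.15593778225656, 172.7807421399925)
start (-175.255202609884, 271.6709263795525)
```

View pics/wrist1.png

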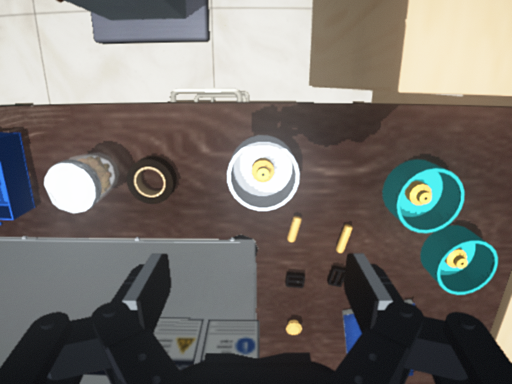

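Request:
jog_arm(
  motion=[
    {"hand": -1, "tx": 0, "ty": -0.083, "tz": 0},
    {"hand": -1, "tx": 0, "ty": -0.166, "tz": 0},
    {"hand": -1, "tx": 0, "ty": -0.25, "tz": 0},
    {"hand": -1, "tx": 0, "ty": -0.332, "tz": 0},
    {"hand": -1, "tx": 0, "ty": -0.4, "tz": 0},
    {"hand": -1, "tx": 0, "ty": -0.4, "tz": 0},
  ],
)

```text
schema error: expected keys hand, tx, ty, tz, turn
```

The wrist view shows the aluminium reference with its nozzle at (263,170), about 4 px from the prediction. The turquoise look-alikes are at right, at (430,197) and (458,260).

```bash
python3 - <<'E'
from h import *
im,d,c=load('wrist1')
hsv=cv2.cvtColor(im,cv2.COLOR_RGB2HSV)
m=cv2.inRange(hsv,(15,110,120),(35,255,255));m[:,:235]=0;m[:,300:]=0;m[:150]=0;m[190:]=0
ys,xs=np.nonzero(m);print(xs.mean(),ys.mean(),len(xs),xs.min(),xs.max(),ys.min(),ys.max())
print(onz(c,xs.mean(),ys.mean(),34), onz(c,263,170,34))
g=((im.min(2)>200)*255).astype(np.uint8);g[:,:215]=0;g[:,315:]=0;g[:130]=0;g[220:]=0
cs=max(cv2.findContours(g,0,1)[0],key=cv2.contourArea);e=cv2.fitEllipse(cs);print(e,onz(c,*e[0],46))
cv2.imwrite('pics/w1c.png',cv2.resize(im[125:225,210:320],None,fx=5,fy=5,interpolation=2)[:,:,::-1])
im,d,c=load('top0')
hsv=cv2.cvtColor(im,cv2.COLOR_RGB2HSV)
m=cv2.inRange(hsv,(15,110,120),(35,255,255));m[:,:172]=0;m[:,192:]=0;m[:228]=0;m[248:]=0
ys,xs=np.nonzero(m);print(xs.mean(),ys.mean(),len(xs),onz(c,xs.mean(),ys.mean(),34))
E
```

```text
263.1162790697674 164.62790697674419 43 253 271 160 172
[385.81856113 339.5846789   34.        ] [392.04042381 339.51142515  34.        ]
((262.7231750488281, 175.97225952148438), (68.29315948486328, 71.84815979003906), 87.40348052978516) [395.53253079 339.00231082  46.        ]
182.26829268292684 238.21951219512195 41 [394.75273726 335.75122869  34.        ]
```

View pics/w1c.png

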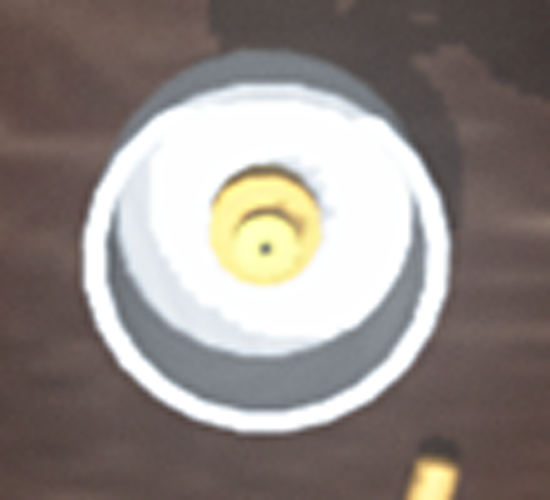

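Request:
jog_arm(
  motion=[
    {"hand": -1, "tx": 0, "ty": -0.083, "tz": 0, "turn": 0},
    {"hand": -1, "tx": 0, "ty": -0.166, "tz": 0, "turn": 0},
    {"hand": -1, "tx": 0, "ty": -0.25, "tz": 0, "turn": 0},
    {"hand": -1, "tx": 0, "ty": -0.332, "tz": 0, "turn": 0},
    {"hand": -1, "tx": 0, "ty": -0.4, "tz": 0, "turn": 0},
    {"hand": -1, "tx": 0, "ty": -0.4, "tz": 0, "turn": 0},
  ],
)

```text
t: 1.78
eef_pos: [384.9, 124.6, 231.1]
tool_rot: [-0.0, 0.004, 1.0, -0.001]
contact_force: [-1.3, 0.1, -0.5]
finger_gap: 0.995
```

Request:
jog_arm(
  motion=[
    {"hand": -1, "tx": 0, "ty": -0.083, "tz": 0, "turn": 0},
    {"hand": -1, "tx": 0, "ty": -0.166, "tz": 0, "turn": 0},
    {"hand": -1, "tx": 0, "ty": -0.25, "tz": 0, "turn": 0},
    {"hand": -1, "tx": 0, "ty": -0.25, "tz": 0, "turn": 0},
  ],
)

```text
t: 2.12
eef_pos: [385.3, -0.4, 231.5]
tool_rot: [0.0, 0.004, 1.0, -0.001]
contact_force: [1.3, -0.1, -0.0]
finger_gap: 1.004
```

Request:
jog_arm(
  motion=[
    {"hand": -1, "tx": 0, "ty": -0.083, "tz": 0, "turn": 0},
    {"hand": -1, "tx": 0, "ty": -0.166, "tz": 0, "turn": 0},
    {"hand": -1, "tx": 0, "ty": -0.25, "tz": 0, "turn": 0},
    {"hand": -1, "tx": 0, "ty": -0.332, "tz": 0, "turn": 0},
    {"hand": -1, "tx": 0, "ty": -0.415, "tz": 0, "turn": 0},
    {"hand": -1, "tx": -0.03, "ty": -0.5, "tz": 0, "turn": 0},
    {"hand": -1, "tx": -0.03, "ty": -0.524, "tz": 0, "turn": 0},
    {"hand": -1, "tx": -0.03, "ty": -0.524, "tz": 0, "turn": 0},
    {"hand": -1, "tx": -0.03, "ty": -0.524, "tz": 0, "turn": 0},
  ],
)

```text
t: 2.87
eef_pos: [401.3, -256.2, 230.8]
tool_rot: [-0.001, -0.0, 1.0, 0.0]
contact_force: [-0.2, 0.3, 0.1]
finger_gap: 1.003
```

```bash
python3 - <<'E'
from h import *
print(ctrl.get_obs()['eef_pos'],ctrl.get_obs()['joints'])
im,d,c=cap('wrist','wrist2')
for n,p in [('pentop',(403,-261.5,150)),('rim',(403,-261.5,54)),('start',(546,-325.5,41.5)),('bend',(583.5,-311.5,41.5)),('end',(605.5,-263.2,41.5))]: print(n,proj(c,p))
E
```

```text
[ 401.30819915 -256.18151686  230.83252656] [-0.07813195  0.15053068  0.62877525  2.01677005 -0.10400486  1.0064199
  2.17237576]
pentop (248.67384072359323, 202.6223050182352)
rim (250.85653174994698, 169.83421775807133)
start (200.6909526495351, 277.67362335139353)
bend (213.32106705484938, 302.1527023754469)
end (250.66942026925165, 315.8145492302061)
```

View pics/wrist2.png

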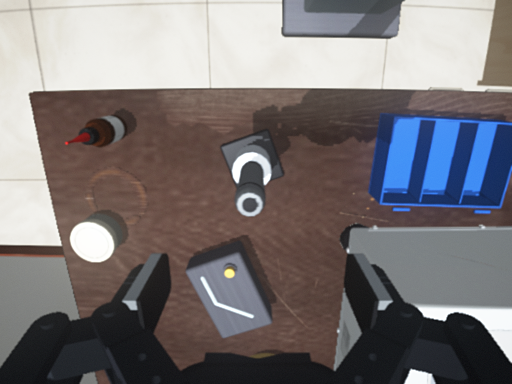

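The wrist view shows the pen's top at (250,203) and the rim at (251,169), within about 1 px of prediction. The seam runs (202,278), (216,302), (253,316) with the stub at (229,272). Next I descend and grip.

Request:
jog_arm(
  motion=[
    {"hand": -1, "tx": -0.003, "ty": -0.009, "tz": 0.05, "turn": 0},
    {"hand": -1, "tx": -0.003, "ty": -0.009, "tz": 0.1, "turn": 0},
    {"hand": -1, "tx": -0.003, "ty": -0.009, "tz": 0.15, "turn": 0},
    {"hand": -1, "tx": -0.003, "ty": -0.009, "tz": 0.2, "turn": 0},
    {"hand": -1, "tx": -0.003, "ty": -0.009, "tz": 0.25, "turn": 0},
    {"hand": -1, "tx": -0.003, "ty": -0.009, "tz": 0.283, "turn": 0},
    {"hand": -1, "tx": -0.003, "ty": -0.009, "tz": 0.283, "turn": 0},
    {"hand": -1, "tx": -0.003, "ty": -0.009, "tz": 0.283, "turn": 0},
  ],
  newtons=40,
)

```text
t: 3.58
eef_pos: [402.2, -259.5, 89.4]
tool_rot: [-0.001, -0.001, 1.0, 0.001]
contact_force: [0.3, -0.5, -0.2]
finger_gap: 1.0
```

```bash
python3 - <<'E'
from h import *
print(ctrl.get_obs()['eef_pos'])
im,d,c=load('wrist2')
cv2.imwrite('pics/w2c.png',cv2.resize(im[235:340,180:280],None,fx=5,fy=5,interpolation=2)[:,:,::-1])
im,d,c=cap('wrist','wrist3')
E
```

```text
[ 402.17221565 -259.48844528   89.44435273]
```

View pics/wrist3.png

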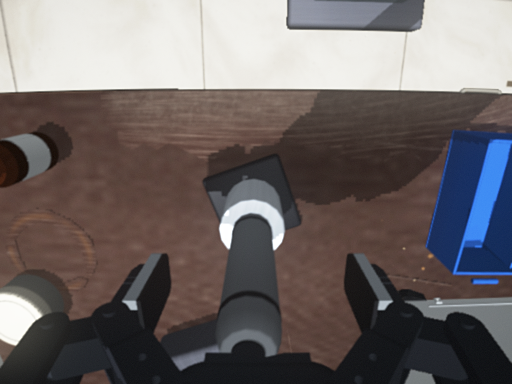

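View pics/w2c.png

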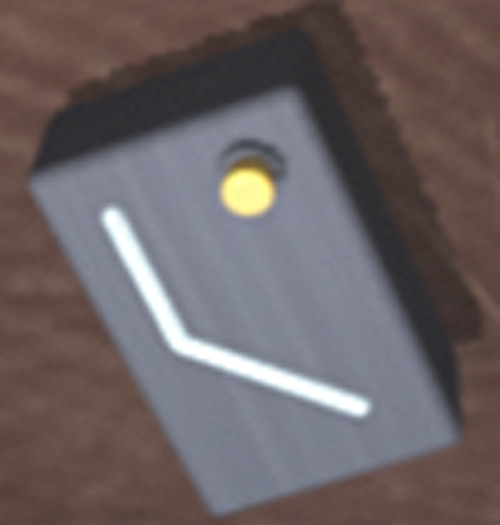

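The pen's handle is at column 249, between the pads (mid-column 257), so the hand is a few mm off in y. I check this by projection.

```bash
python3 - <<'E'
from h import *
im,d,c=load('wrist3')
T=ctrl.get_obs()['eef_pos']
print('tcp axis', [proj(c,(T[0],T[1],z)) for z in (54,108,150)])
for z in (54,108,150): print(z,[tuple(np.round(proj(c,(403,y,z)))) for y in (-260,-262,-264)])
i2,d2,c2=load('wrist2')
P=lambda n,u,v,z:print(n,onz(c2,180+(u+.5)/5-.5,235+(v+.5)/5-.5,z).round(1))
P('start',113,216,41.5);P('bend',180,343,41.5);P('end',362,408,41.5);P('stub',246,190,50)
P('c1',33,183,40);P('c2',295,88,40);P('c3',458,436,40);P('c4',220,514,40)
print(onz(c2,249.5,203.5,150),onz(c2,252,169,54))
r=im[300].astype(int).sum(1);print(r[200:300:3])
cv2.imwrite('pics/w3c.png',cv2.resize(im[150:370,190:320],None,fx=2.6,fy=2.6,interpolation=2)[:,:,::-1])
E
```

```text
tcp axis [(253.9571221087358, 227.28036705453712), (253.213461295569, 277.80734147636133), (252.17001732799105, 349.72496465690926)]
54 [(np.float64(255.0), np.float64(228.0)), (np.float64(251.0), np.float64(228.0)), (np.float64(248.0), np.float64(228.0))]
108 [(np.float64(254.0), np.float64(278.0)), (np.float64(250.0), np.float64(278.0)), (np.float64(245.0), np.float64(278.0))]
150 [(np.float64(253.0), np.float64(350.0)), (np.float64(247.0), np.float64(350.0)), (np.float64(241.0), np.float64(350.0))]
start [ 546.2 -323.6   41.5]
bend [ 585.1 -308.6   41.5]
end [ 606.1 -261.4   41.5]
stub [ 532.7 -289.1   50. ]
c1 [ 537.6 -343.4   40. ]
c2 [ 510.2 -277.3   40. ]
c3 [ 616.9 -235.8   40. ]
c4 [ 644.2 -300.7   40. ]
[ 403.72104543 -260.87241067  150.        ] [ 402.08789629 -260.28625229   54.        ]
[253 265 280 275 271 270 274 185 130  71 115 172 181 191 189 192 189 187
 188 188 186 175 135  78  96 158 193 266 275 260 238 227 228 242]
```

View pics/w3c.png

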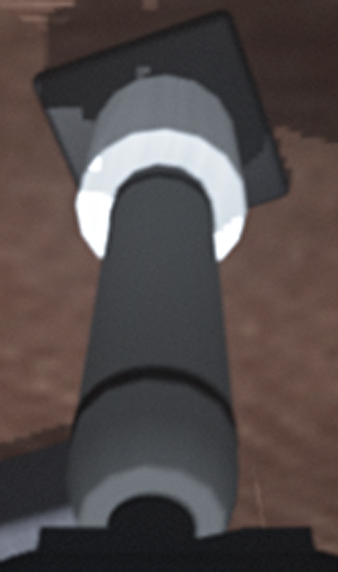

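Request:
jog_arm(
  motion=[
    {"hand": -1, "tx": 0, "ty": -0.004, "tz": 0, "turn": 0},
    {"hand": -1, "tx": 0, "ty": -0.004, "tz": 0, "turn": 0},
    {"hand": 1, "tx": 0, "ty": -0.004, "tz": 0, "turn": 0},
    {"hand": 1, "tx": 0, "ty": -0.004, "tz": 0, "turn": 0},
    {"hand": 1, "tx": 0, "ty": -0.004, "tz": 0, "turn": 0},
    {"hand": 1, "tx": 0, "ty": -0.004, "tz": 0, "turn": 0},
    {"hand": 1, "tx": 0, "ty": -0.004, "tz": 0, "turn": 0},
    {"hand": 1, "tx": 0, "ty": -0.004, "tz": 0, "turn": 0},
    {"hand": 1, "tx": 0, "ty": -0.004, "tz": 0, "turn": 0},
    {"hand": 1, "tx": 0, "ty": -0.004, "tz": 0, "turn": 0},
    {"hand": 1, "tx": 0, "ty": -0.004, "tz": 0, "turn": 0},
    {"hand": 1, "tx": 0, "ty": -0.004, "tz": 0, "turn": 0},
    {"hand": 1, "tx": 0, "ty": -0.004, "tz": 0, "turn": 0},
    {"hand": 1, "tx": 0, "ty": -0.004, "tz": 0, "turn": 0},
    {"hand": 1, "tx": 0, "ty": -0.004, "tz": 0, "turn": 0},
    {"hand": 1, "tx": 0, "ty": -0.004, "tz": 0, "turn": 0},
  ],
  newtons=40,
)

```text
t: 4.97
eef_pos: [402.1, -263.6, 89.9]
tool_rot: [0.0, 0.0, 1.0, -0.0]
contact_force: [-0.6, -0.0, 4.8]
finger_gap: 0.278
```

Request:
jog_arm(
  motion=[
    {"hand": 1, "tx": 0, "ty": 0, "tz": -0.02, "turn": 0},
    {"hand": 1, "tx": 0, "ty": 0, "tz": -0.04, "turn": 0},
    {"hand": 1, "tx": 0, "ty": 0, "tz": -0.06, "turn": 0},
    {"hand": 1, "tx": 0, "ty": 0, "tz": -0.08, "turn": 0},
    {"hand": 1, "tx": 0, "ty": 0, "tz": -0.1, "turn": 0},
    {"hand": 1, "tx": 0, "ty": 0, "tz": -0.12, "turn": 0},
    {"hand": 1, "tx": 0, "ty": 0, "tz": -0.14, "turn": 0},
    {"hand": 1, "tx": 0, "ty": 0, "tz": -0.16, "turn": 0},
    {"hand": 1, "tx": 0, "ty": 0, "tz": -0.16, "turn": 0},
    {"hand": 1, "tx": 0, "ty": 0, "tz": -0.16, "turn": 0},
    {"hand": 1, "tx": 0, "ty": 0, "tz": -0.16, "turn": 0},
  ],
)

```text
t: 5.88
eef_pos: [401.8, -263.2, 169.5]
tool_rot: [-0.0, -0.0, 1.0, 0.0]
contact_force: [0.3, -0.5, -0.5]
finger_gap: 0.281
```

```bash
python3 - <<'E'
from h import *
o=ctrl.get_obs();print(o['eef_pos'],o['contact_force'],o['finger_gap'],o['tool_rot'])
T=o['eef_pos']
for n in ['wrist','scene','top']:
    im,d,c=cap(n,n+'4'); print(n,[np.round(proj(c,(T[0],T[1],T[2]-79.5+h)),1) for h in (0,26,44,140)])
    if n!='wrist':
        u,v=proj(c,(T[0],T[1],T[2]-30)); u,v=int(u),int(v);print(u-45,v-45)
        cv2.imwrite(f'pics/{n}4c.png',cv2.resize(im[v-45:v+45,u-45:u+45],None,fx=6,fy=6,interpolation=2)[:,:,::-1])
E
```

```text
[ 401.78080709 -263.18911004  169.50798935] [ 0.3254051  -0.54988598 -0.45943002] 0.2811406377932478 [-2.67196656e-04 -7.63676033e-05  9.99999932e-01  2.41539258e-04]
wrist [array([255.6, 201.1]), array([255.5, 214.8]), array([255.4, 226.2]), array([254.5, 348.2])]
scene [array([330.7, 249.4]), array([332. , 246.2]), array([332.9, 243.9]), array([338.3, 230.4])]
288 198
top [array([358.9, 235.8]), array([360.7, 235.5]), array([362. , 235.4]), array([369.4, 234.3])]
317 190
```

View pics/wrist4.png

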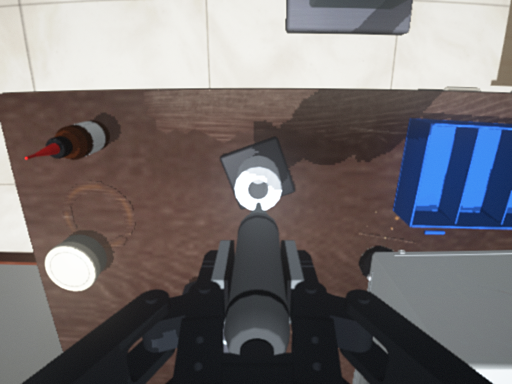

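View pics/scene4c.png

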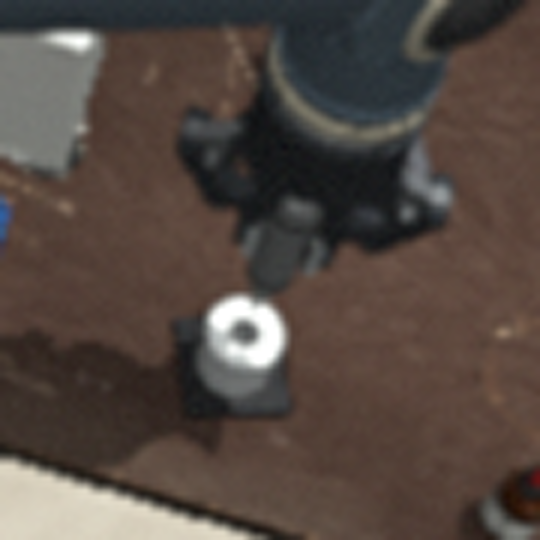

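View pics/top4c.png

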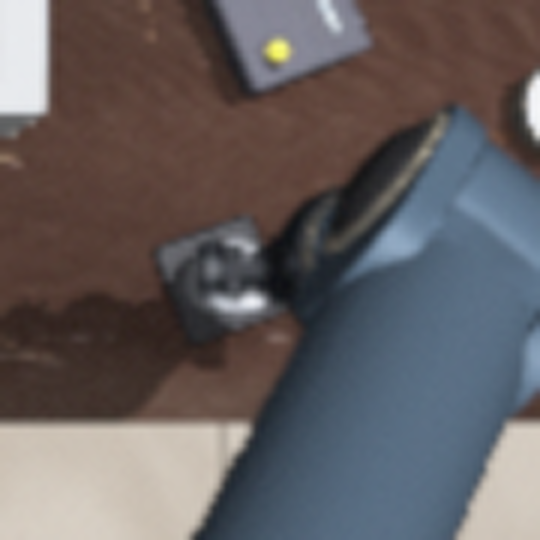

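```bash
python3 - <<'E'
from h import *
im,d,c=load('wrist4')
cv2.imwrite('pics/w4c.png',cv2.resize(im[155:255,210:310],None,fx=6,fy=6,interpolation=2)[:,:,::-1])
o,_=ray(c,256,192);print(o)
for u,v in [(258,205),(259,206),(259,207)]: print(onz(c,u,v,90).round(1))
print(np.linalg.norm(onz(c,259,206,90)-o))
E
```

```text
[ 317.33701659 -262.5073519   310.77659181]
[ 404.9 -261.4   90. ]
[ 405.8 -260.6   90. ]
[ 406.6 -260.6   90. ]
237.83712045715515
```

View pics/w4c.png

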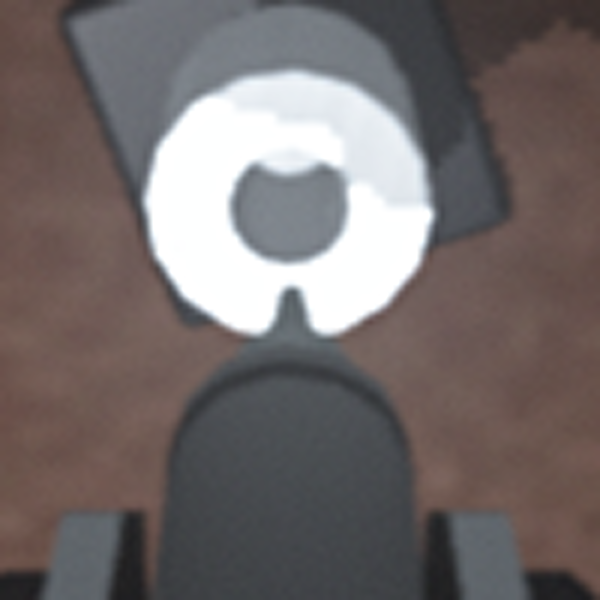

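The pen hangs vertically above its rest, with its tip at wrist pixel (258,203). Next I go above the seam start with about 25 mm of clearance and check tip against seam there.

Request:
jog_arm(
  motion=[
    {"hand": 1, "tx": -0.04, "ty": -0.018, "tz": 0, "turn": 0},
    {"hand": 1, "tx": -0.08, "ty": -0.035, "tz": 0, "turn": 0},
    {"hand": 1, "tx": -0.12, "ty": -0.053, "tz": 0, "turn": 0},
    {"hand": 1, "tx": -0.16, "ty": -0.07, "tz": 0, "turn": 0},
    {"hand": 1, "tx": -0.2, "ty": -0.088, "tz": 0, "turn": 0},
    {"hand": 1, "tx": -0.24, "ty": -0.105, "tz": 0.01, "turn": 0},
    {"hand": 1, "tx": -0.27, "ty": -0.118, "tz": 0.025, "turn": 0},
    {"hand": 1, "tx": -0.285, "ty": -0.125, "tz": 0.047, "turn": 0},
    {"hand": 1, "tx": -0.285, "ty": -0.125, "tz": 0.047, "turn": 0},
    {"hand": 1, "tx": -0.285, "ty": -0.125, "tz": 0.047, "turn": 0},
    {"hand": 1, "tx": -0.285, "ty": -0.125, "tz": 0.047, "turn": 0},
    {"hand": 1, "tx": -0.285, "ty": -0.125, "tz": 0.047, "turn": 0},
  ],
)

```text
t: 7.03
eef_pos: [543.6, -326.0, 146.7]
tool_rot: [-0.0, 0.0, 1.0, 0.0]
contact_force: [-0.3, -0.2, -0.5]
finger_gap: 0.279
```

```bash
python3 - <<'E'
from h import *
o=ctrl.get_obs();print(o['eef_pos'],o['contact_force'],o['finger_gap'],o['joints'].round(2))
im,d,c=cap('wrist','wrist5'); im2,d2,c2=cap('scene','scene5')
cv2.imwrite('pics/w5c.png',cv2.resize(im[120:250,190:320],None,fx=4.6,fy=4.6,interpolation=2)[:,:,::-1])
T=o['eef_pos'];u,v=map(int,proj(c2,(T[0],T[1],55)));print(u,v)
cv2.imwrite('pics/s5c.png',cv2.resize(im2[v-35:v+35,u-35:u+35],None,fx=8,fy=8,interpolation=2)[:,:,::-1])
E
```

```text
[ 543.60282819 -325.97162119  146.6757564 ] [-0.31150315 -0.16073825 -0.54588622] 0.27863332353982384 [ 0.08  0.53  0.56  1.75 -0.33  0.96  2.34]
355 222
```

View pics/w5c.png

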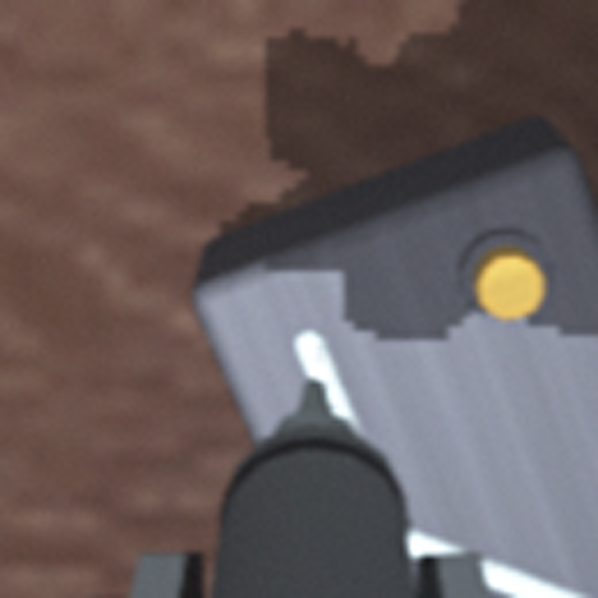

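View pics/s5c.png

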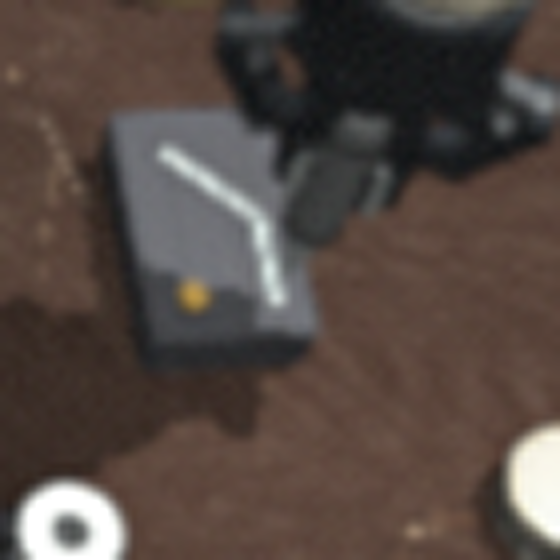

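```bash
python3 - <<'E'
from h import *
im,d,c=load('wrist5')
f=lambda u,v,z:onz(c,190+(u+.5)/4.6-.5,120+(v+.5)/4.6-.5,z)
tipz=146.7-79.5
t=f(315,378,tipz);print('tip near edge',t)
for p in [(305,331),(309,345),(311,350)]: print('start',f(*p,41.5).round(1))
print('stub',f(509,286,50).round(1)); print('corner',f(197,293,40),f(568,152,40))
# white bead far leg points
print(f(411,543,41.5),f(490,574,41.5))
d4=load('wrist4'); c4=d4[2]; g=lambda u,v,z:onz(c4,210+(u+.5)/6-.5,155+(v+.5)/6-.5,z)
print('rim4',g(288.5,204,54),'tip4',g(291,287,90))
# tip depth
for v in range(200,210): print(v,d[v,256:262].round(0))
E
```

```text
tip near edge [ 544.18534847 -324.0638853    67.2       ]
start [ 544.9 -325.8   41.5]
start [ 547.6 -325.    41.5]
start [ 548.6 -324.7   41.5]
stub [ 533.7 -290.1   50. ]
corner [ 538.08643739 -345.4060233    40.        ] [ 512.0338314  -279.31210715   40.        ]
[ 588.19312802 -305.41150233   41.5       ] [ 594.99650077 -289.86739337   41.5       ]
rim4 [ 403.85407945 -261.49533089   54.        ] tip4 [ 402.83506997 -261.30787656   90.        ]
200 [266. 266. 264. 265. 265. 266.]
201 [268. 267. 265. 265. 266. 264.]
202 [267. 267. 237. 237. 238. 266.]
203 [268. 236. 235. 234. 237. 265.]
204 [237. 234. 233. 233. 233. 236.]
205 [233. 231. 230. 230. 230. 232.]
206 [229. 229. 228. 227. 228. 230.]
207 [227. 224. 225. 225. 226. 226.]
208 [224. 223. 223. 224. 223. 224.]
209 [211. 210. 212. 211. 210. 211.]
```

```bash
python3 - <<'E'
from h import *
im,d,c=load('wrist5')
print('tip',dep(c,259,202,237).round(1),'lid near',[dep(c,u,v,np.median(d[v-1:v+2,u-1:u+2])).round(1) for u,v in [(275,200),(280,210),(246,190),(290,225)]])
L=np.array([[-42,-20],[0,-20],[36,16],[-42,18]],float)
S={'top':[[546.5,-325.9],[584.6,-312],[605.9,-263.3],[532.9,-290.2]],'scene':[[545.6,-325.1],[581.8,-310.7],[605.1,-263.1]],'w2':[[546.2,-323.6],[585.1,-308.6],[606.1,-261.4],[532.7,-289.1]]}
for k,w in S.items():
    w=np.array(w);l=L[:len(w)];a=l-l.mean(0);b=w-w.mean(0)
    th=np.arctan2((a[:,0]*b[:,1]-a[:,1]*b[:,0]).sum(),(a*b).sum());R=np.array([[np.cos(th),-np.sin(th)],[np.sin(th),np.cos(th)]])
    t=w.mean(0)-R@l.mean(0);print(k,np.degrees(th),t,(l@R.T+t-w).round(1).tolist())
th=np.radians(22.5)
for th in np.radians([21.5,22.5]):
    R=np.array([[np.cos(th),-np.sin(th)],[np.sin(th),np.cos(th)]]);print((L@R.T-R@L[0]).round(1))
E
```

```text
tip [ 544.6 -323.4   66.7] lid near [array([ 553.6, -309.4,   38.5]), array([ 562.9, -304.9,   38.6]), array([ 544.6, -334.2,   38.2]), array([ 577.1, -295.7,   38.8])]
top 21.147437316712974 [ 578.12570826 -292.12178792] [[-0.3, -0.0], [0.7, 1.2], [0.0, -0.9], [-0.4, -0.3]]
scene 20.87169570437578 [ 576.51854953 -291.4457357 ] [[-1.2, 0.0], [1.8, 0.6], [-0.6, -0.6]]
w2 21.54552721555688 [ 578.135652   -289.87292587] [[0.2, -0.3], [0.4, 0.1], [-0.4, -0.4], [-0.2, 0.5]]
[[  0.    0. ]
 [ 39.1  15.4]
 [ 59.4  62.1]
 [-13.9  35.4]]
[[  0.    0. ]
 [ 38.8  16.1]
 [ 58.3  63.1]
 [-14.5  35.1]]
```

Request:
jog_arm(
  motion=[
    {"hand": 1, "tx": -0.001, "ty": -0.001, "tz": 0.008, "turn": 0},
    {"hand": 1, "tx": -0.002, "ty": -0.002, "tz": 0.016, "turn": 0},
    {"hand": 1, "tx": -0.002, "ty": -0.002, "tz": 0.024, "turn": 0},
    {"hand": 1, "tx": -0.002, "ty": -0.002, "tz": 0.03, "turn": 0},
    {"hand": 1, "tx": -0.002, "ty": -0.002, "tz": 0.034, "turn": 0},
    {"hand": 1, "tx": -0.002, "ty": -0.002, "tz": 0.037, "turn": 0},
    {"hand": 1, "tx": -0.002, "ty": -0.002, "tz": 0.039, "turn": 0},
    {"hand": 1, "tx": -0.002, "ty": -0.002, "tz": 0.039, "turn": 0},
    {"hand": 1, "tx": -0.002, "ty": -0.002, "tz": 0.039, "turn": 0},
    {"hand": 1, "tx": -0.002, "ty": -0.002, "tz": 0.039, "turn": 0},
    {"hand": 1, "tx": -0.002, "ty": -0.002, "tz": 0.039, "turn": 0},
  ],
)

```text
t: 8.05
eef_pos: [545.6, -327.1, 126.9]
tool_rot: [0.0, 0.0, 1.0, -0.0]
contact_force: [-0.5, 0.4, -0.6]
finger_gap: 0.276
```

```bash
python3 - <<'E'
from h import *
o=ctrl.get_obs();print(o['eef_pos'],o['contact_force'],o['finger_gap'])
im,d,c=cap('wrist','wrist6')
cv2.imwrite('pics/w6c.png',cv2.resize(im[120:250,190:320],None,fx=4.6,fy=4.6,interpolation=2)[:,:,::-1])
for v in range(198,206): print(v,d[v,254:264].round(0))
E
```

```text
[ 545.58961033 -327.08144971  126.93068417] [-0.45059011  0.39779827 -0.62113254] 0.2755147620887958
198 [245. 245. 244. 244. 244. 245. 245. 244. 246. 245.]
199 [246. 246. 245. 246. 245. 245. 243. 245. 245. 244.]
200 [246. 245. 244. 244. 244. 244. 245. 244. 246. 245.]
201 [245. 245. 246. 244. 245. 244. 244. 244. 246. 247.]
202 [245. 246. 246. 246. 237. 239. 238. 245. 246. 246.]
203 [246. 246. 247. 236. 235. 236. 236. 245. 245. 247.]
204 [247. 245. 237. 233. 233. 233. 233. 237. 246. 245.]
205 [247. 246. 232. 231. 229. 229. 230. 232. 246. 247.]
```

View pics/w6c.png

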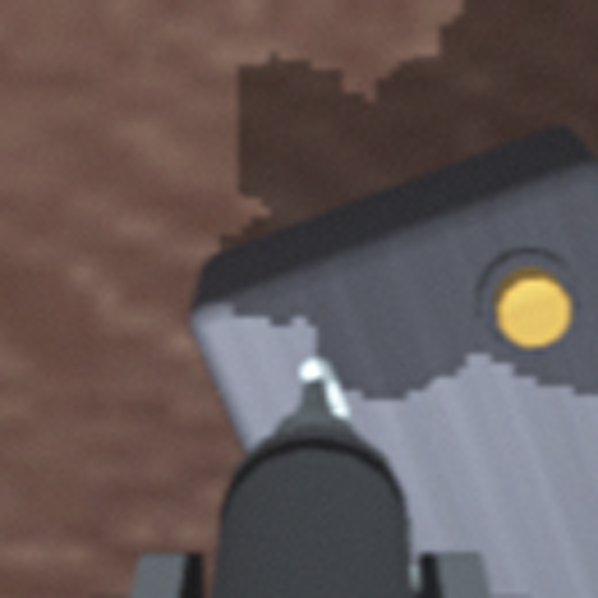

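```bash
python3 - <<'E'
from h import *
im,d,c=load('wrist6')
f=lambda u,v,z:onz(c,190+(u+.5)/4.6-.5,120+(v+.5)/4.6-.5,z)
print('tip centre',f(316,376,47.5)+[2,0,0]);print('start cap',f(311,357,41.5), f(312,370,41.5)); s=f(533,311,50);print('stub',s,'start from stub',s[:2]-38*np.array([-np.sin(np.radians(21.3)),np.cos(np.radians(21.3))]))
E
```

```text
tip centre [ 547.82196839 -325.04049802   47.5       ]
start cap [ 544.69095164 -325.85696101   41.5       ] [ 547.03875514 -325.68648167   41.5       ]
stub [ 533.67228372 -290.13054526   50.        ] start from stub [ 547.47583047 -325.5348119 ]
```

Tip and start agree within 1 mm and the height is about 6 mm. I trace the first half of leg one.

Request:
jog_arm(
  motion=[
    {"hand": 1, "tx": -0.003, "ty": 0.001, "tz": 0, "turn": 0},
    {"hand": 1, "tx": -0.006, "ty": 0.002, "tz": 0, "turn": 0},
    {"hand": 1, "tx": -0.009, "ty": 0.0035, "tz": 0, "turn": 0},
    {"hand": 1, "tx": -0.012, "ty": 0.0045, "tz": 0, "turn": 0},
    {"hand": 1, "tx": -0.015, "ty": 0.006, "tz": 0, "turn": 0},
    {"hand": 1, "tx": -0.018, "ty": 0.007, "tz": 0, "turn": 0},
    {"hand": 1, "tx": -0.021, "ty": 0.008, "tz": 0, "turn": 0},
    {"hand": 1, "tx": -0.024, "ty": 0.0095, "tz": 0, "turn": 0},
    {"hand": 1, "tx": -0.027, "ty": 0.0105, "tz": 0, "turn": 0},
    {"hand": 1, "tx": -0.03, "ty": 0.0115, "tz": 0, "turn": 0},
    {"hand": 1, "tx": -0.033, "ty": 0.013, "tz": 0, "turn": 0},
    {"hand": 1, "tx": -0.036, "ty": 0.014, "tz": 0, "turn": 0},
    {"hand": 1, "tx": -0.039, "ty": 0.015, "tz": 0, "turn": 0},
    {"hand": 1, "tx": -0.039, "ty": 0.015, "tz": 0, "turn": 0},
    {"hand": 1, "tx": -0.039, "ty": 0.015, "tz": 0, "turn": 0},
  ],
)

```text
t: 9.35
eef_pos: [565.1, -319.4, 126.7]
tool_rot: [-0.0, -0.0, 1.0, 0.0]
contact_force: [0.2, -0.2, -1.6]
finger_gap: 0.283
```

```bash
python3 - <<'E'
from h import *
o=ctrl.get_obs();print(o['eef_pos'],o['contact_force'],o['finger_gap'])
im,d,c=cap('wrist','wrist7')
cv2.imwrite('pics/w7c.png',cv2.resize(im[120:250,190:320],None,fx=4.6,fy=4.6,interpolation=2)[:,:,::-1])
f=lambda u,v,z:onz(c,190+(u+.5)/4.6-.5,120+(v+.5)/4.6-.5,z)
E
```

```text
[ 565.07456851 -319.43740768  126.74506099] [ 0.19611381 -0.19908872 -1.58101518] 0.28314291661951757
```

View pics/w7c.png

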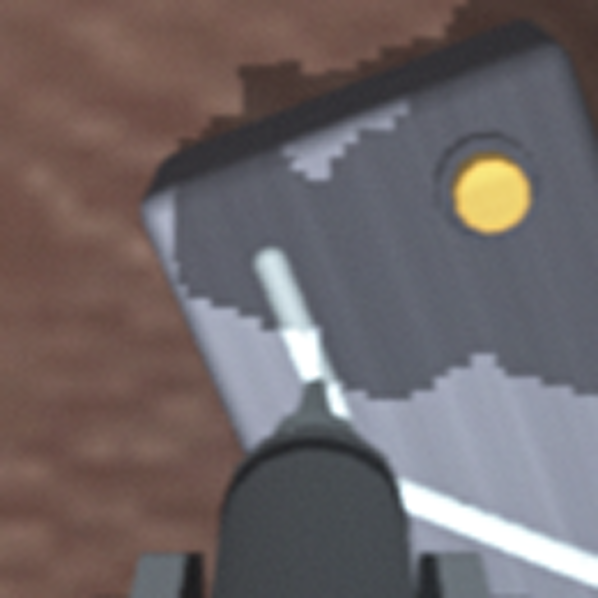

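The tip is on the bead at crop (316,378). I continue to the bend.

Request:
jog_arm(
  motion=[
    {"hand": 1, "tx": -0.003, "ty": 0.001, "tz": 0, "turn": 0},
    {"hand": 1, "tx": -0.006, "ty": 0.002, "tz": 0, "turn": 0},
    {"hand": 1, "tx": -0.009, "ty": 0.0035, "tz": 0, "turn": 0},
    {"hand": 1, "tx": -0.012, "ty": 0.0045, "tz": 0, "turn": 0},
    {"hand": 1, "tx": -0.015, "ty": 0.006, "tz": 0, "turn": 0},
    {"hand": 1, "tx": -0.018, "ty": 0.007, "tz": 0, "turn": 0},
    {"hand": 1, "tx": -0.021, "ty": 0.008, "tz": 0, "turn": 0},
    {"hand": 1, "tx": -0.024, "ty": 0.0095, "tz": 0, "turn": 0},
    {"hand": 1, "tx": -0.027, "ty": 0.0105, "tz": 0, "turn": 0},
    {"hand": 1, "tx": -0.03, "ty": 0.0115, "tz": 0, "turn": 0},
    {"hand": 1, "tx": -0.033, "ty": 0.013, "tz": 0, "turn": 0},
    {"hand": 1, "tx": -0.036, "ty": 0.014, "tz": 0, "turn": 0},
    {"hand": 1, "tx": -0.039, "ty": 0.015, "tz": 0, "turn": 0},
    {"hand": 1, "tx": -0.039, "ty": 0.015, "tz": 0, "turn": 0},
    {"hand": 1, "tx": -0.039, "ty": 0.015, "tz": 0, "turn": 0},
  ],
)

```text
t: 10.65
eef_pos: [584.6, -311.9, 126.7]
tool_rot: [-0.0, -0.0, 1.0, 0.0]
contact_force: [-1.2, -0.6, -1.2]
finger_gap: 0.282
```

```bash
python3 - <<'E'
from h import *
o=ctrl.get_obs();print(o['eef_pos'],o['contact_force'],o['finger_gap'])
im,d,c=cap('wrist','wrist8')
cv2.imwrite('pics/w8c.png',cv2.resize(im[120:250,190:320],None,fx=4.6,fy=4.6,interpolation=2)[:,:,::-1])
E
```

```text
[ 584.60498342 -311.90495157  126.70869112] [-1.24871885 -0.590127   -1.1919416 ] 0.2819754113978484
```

View pics/w8c.png

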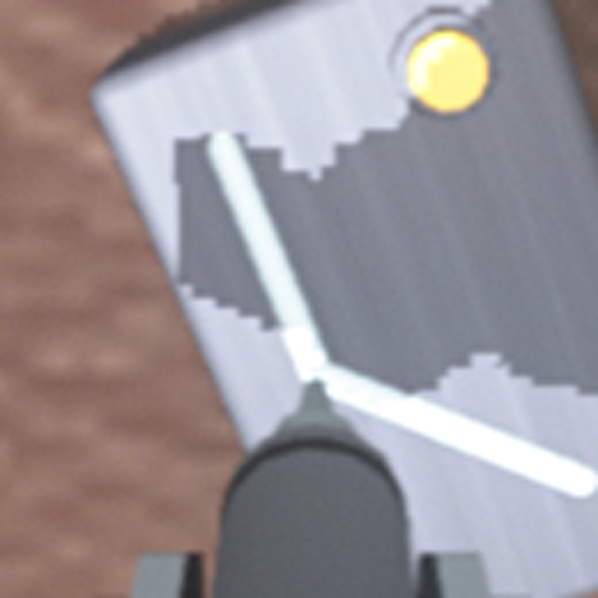

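```bash
python3 - <<'E'
from h import *
im,d,c=load('wrist8')
f=lambda u,v,z:onz(c,190+(u+.5)/4.6-.5,120+(v+.5)/4.6-.5,z)
t=f(316,377,47.5)+[2,0,0];print('tip',t)
for n,u,v in [('start',222,148),('bend',314,370),('end',578,480)]:
    p=f(u,v,41.5);print(n,p,(p-t)[:2])
E
```

```text
tip [ 586.85970786 -309.89546877   47.5       ]
start [ 547.76923048 -325.03419591   41.5       ] [-39.09047738 -15.13872713]
bend [ 585.89842574 -310.20149596   41.5       ] [-0.96128212 -0.30602719]
end [ 606.44410628 -264.09795183   41.5       ] [19.58439842 45.79751694]
```

The tip is within 1 mm of the bend. Now leg two.

Request:
jog_arm(
  motion=[
    {"hand": 1, "tx": -0.001, "ty": 0.003, "tz": 0, "turn": 0},
    {"hand": 1, "tx": -0.0025, "ty": 0.006, "tz": 0, "turn": 0},
    {"hand": 1, "tx": -0.004, "ty": 0.009, "tz": 0, "turn": 0},
    {"hand": 1, "tx": -0.005, "ty": 0.012, "tz": 0, "turn": 0},
    {"hand": 1, "tx": -0.0065, "ty": 0.015, "tz": 0, "turn": 0},
    {"hand": 1, "tx": -0.008, "ty": 0.018, "tz": 0, "turn": 0},
    {"hand": 1, "tx": -0.009, "ty": 0.021, "tz": 0, "turn": 0},
    {"hand": 1, "tx": -0.0105, "ty": 0.024, "tz": 0, "turn": 0},
    {"hand": 1, "tx": -0.0115, "ty": 0.027, "tz": 0, "turn": 0},
    {"hand": 1, "tx": -0.013, "ty": 0.03, "tz": 0, "turn": 0},
    {"hand": 1, "tx": -0.014, "ty": 0.033, "tz": 0, "turn": 0},
    {"hand": 1, "tx": -0.0155, "ty": 0.036, "tz": 0, "turn": 0},
    {"hand": 1, "tx": -0.017, "ty": 0.039, "tz": 0, "turn": 0},
    {"hand": 1, "tx": -0.018, "ty": 0.042, "tz": 0, "turn": 0},
    {"hand": 1, "tx": -0.0195, "ty": 0.045, "tz": 0, "turn": 0},
    {"hand": 1, "tx": -0.02, "ty": 0.046, "tz": 0, "turn": 0},
    {"hand": 1, "tx": -0.02, "ty": 0.046, "tz": 0, "turn": 0},
    {"hand": 1, "tx": -0.02, "ty": 0.046, "tz": 0, "turn": 0},
  ],
)

```text
t: 12.2
eef_pos: [594.5, -289.0, 126.7]
tool_rot: [-0.0, 0.0, 1.0, 0.0]
contact_force: [0.2, -0.4, -0.4]
finger_gap: 0.284
```

```bash
python3 - <<'E'
from h import *
o=ctrl.get_obs();print(o['eef_pos'],o['contact_force'],o['finger_gap'])
im,d,c=cap('wrist','wrist9')
cv2.imwrite('pics/w9c.png',cv2.resize(im[120:250,190:320],None,fx=4.6,fy=4.6,interpolation=2)[:,:,::-1])
E
```

```text
[ 594.49860775 -289.00636     126.74470711] [ 0.21133608 -0.38955313 -0.42969978] 0.2844252992445546
```

View pics/w9c.png

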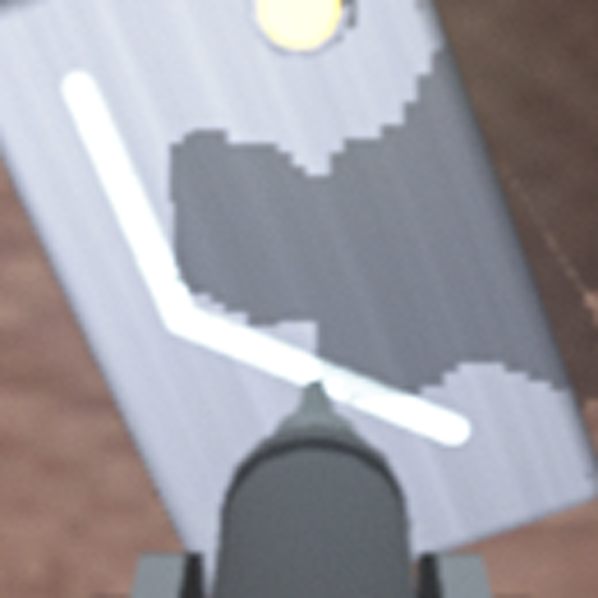

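The tip is over the bead at crop (316,378), and the end cap is at (456,430). I continue to the end.

Request:
jog_arm(
  motion=[
    {"hand": 1, "tx": -0.001, "ty": 0.003, "tz": 0, "turn": 0},
    {"hand": 1, "tx": -0.002, "ty": 0.006, "tz": 0, "turn": 0},
    {"hand": 1, "tx": -0.003, "ty": 0.009, "tz": 0, "turn": 0},
    {"hand": 1, "tx": -0.0045, "ty": 0.012, "tz": 0, "turn": 0},
    {"hand": 1, "tx": -0.006, "ty": 0.015, "tz": 0, "turn": 0},
    {"hand": 1, "tx": -0.007, "ty": 0.018, "tz": 0, "turn": 0},
    {"hand": 1, "tx": -0.008, "ty": 0.021, "tz": 0, "turn": 0},
    {"hand": 1, "tx": -0.009, "ty": 0.024, "tz": 0, "turn": 0},
    {"hand": 1, "tx": -0.0105, "ty": 0.027, "tz": 0, "turn": 0},
    {"hand": 1, "tx": -0.0115, "ty": 0.03, "tz": 0, "turn": 0},
    {"hand": 1, "tx": -0.013, "ty": 0.033, "tz": 0, "turn": 0},
    {"hand": 1, "tx": -0.014, "ty": 0.036, "tz": 0, "turn": 0},
    {"hand": 1, "tx": -0.015, "ty": 0.039, "tz": 0, "turn": 0},
    {"hand": 1, "tx": -0.016, "ty": 0.042, "tz": 0, "turn": 0},
    {"hand": 1, "tx": -0.0175, "ty": 0.045, "tz": 0, "turn": 0},
    {"hand": 1, "tx": -0.018, "ty": 0.046, "tz": 0, "turn": 0},
    {"hand": 1, "tx": -0.018, "ty": 0.046, "tz": 0, "turn": 0},
    {"hand": 1, "tx": -0.018, "ty": 0.046, "tz": 0, "turn": 0},
    {"hand": 1, "tx": -0.018, "ty": 0.046, "tz": 0, "turn": 0},
  ],
)

```text
t: 13.83
eef_pos: [603.4, -266.1, 126.8]
tool_rot: [-0.0, 0.0, 1.0, -0.0]
contact_force: [-0.5, 0.5, -0.7]
finger_gap: 0.28
```

```bash
python3 - <<'E'
from h import *
o=ctrl.get_obs();print(o['eef_pos'],o['contact_force'],o['finger_gap'])
im,d,c=cap('wrist','wrist10')
cv2.imwrite('pics/w10c.png',cv2.resize(im[120:250,190:320],None,fx=4.6,fy=4.6,interpolation=2)[:,:,::-1])
E
```

```text
[ 603.43374845 -266.11382496  126.75733306] [-0.46640557  0.49159763 -0.70397559] 0.2801075588971201
```

View pics/w10c.png

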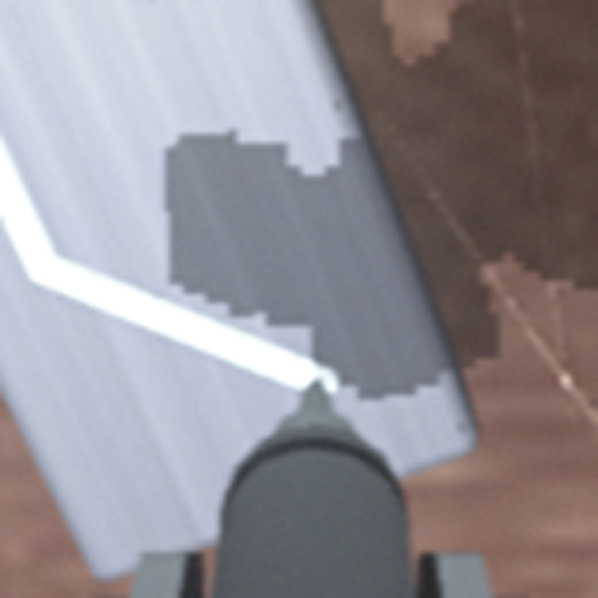

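The tip is over the seam's end, whose cap is at crop (323,382). Now I lift it straight up and retreat to x = 385.

Request:
jog_arm(
  motion=[
    {"hand": 1, "tx": 0, "ty": 0, "tz": -0.015, "turn": 0},
    {"hand": 1, "tx": 0, "ty": 0, "tz": -0.04, "turn": 0},
    {"hand": 1, "tx": 0, "ty": 0, "tz": -0.07, "turn": 0},
    {"hand": 1, "tx": 0, "ty": 0, "tz": -0.1, "turn": 0},
    {"hand": 1, "tx": 0.01, "ty": 0, "tz": -0.13, "turn": 0},
    {"hand": 1, "tx": 0.04, "ty": 0, "tz": -0.14, "turn": 0},
    {"hand": 1, "tx": 0.09, "ty": 0, "tz": -0.14, "turn": 0},
    {"hand": 1, "tx": 0.14, "ty": 0, "tz": -0.14, "turn": 0},
    {"hand": 1, "tx": 0.19, "ty": 0, "tz": -0.14, "turn": 0},
    {"hand": 1, "tx": 0.24, "ty": 0, "tz": -0.14, "turn": 0},
    {"hand": 1, "tx": 0.29, "ty": 0, "tz": -0.14, "turn": 0},
    {"hand": 1, "tx": 0.34, "ty": 0, "tz": -0.14, "turn": 0},
    {"hand": 1, "tx": 0.38, "ty": 0, "tz": -0.14, "turn": 0},
    {"hand": 1, "tx": 0.42, "ty": 0, "tz": -0.14, "turn": 0},
    {"hand": 1, "tx": 0.436, "ty": 0, "tz": -0.14, "turn": 0},
    {"hand": 1, "tx": 0.436, "ty": 0, "tz": -0.14, "turn": 0},
    {"hand": 1, "tx": 0.436, "ty": 0, "tz": -0.14, "turn": 0},
  ],
)

```text
t: 15.3
eef_pos: [386.4, -266.2, 197.7]
tool_rot: [0.001, 0.0, 1.0, -0.0]
contact_force: [0.3, -0.7, -1.0]
finger_gap: 0.285
```

Request:
jog_arm(
  motion=[
    {"hand": 1, "tx": 0, "ty": 0.02, "tz": 0, "turn": 0},
    {"hand": 1, "tx": 0, "ty": 0.06, "tz": 0, "turn": 0},
    {"hand": 1, "tx": 0, "ty": 0.11, "tz": 0, "turn": 0},
    {"hand": 1, "tx": 0, "ty": 0.16, "tz": 0, "turn": 0},
    {"hand": 1, "tx": 0, "ty": 0.21, "tz": 0, "turn": 0},
    {"hand": 1, "tx": 0, "ty": 0.26, "tz": 0, "turn": 0},
    {"hand": 1, "tx": 0, "ty": 0.31, "tz": 0, "turn": 0},
    {"hand": 1, "tx": 0, "ty": 0.36, "tz": 0, "turn": 0},
    {"hand": 1, "tx": 0, "ty": 0.41, "tz": 0, "turn": 0},
    {"hand": 1, "tx": 0, "ty": 0.46, "tz": 0, "turn": 0},
    {"hand": 1, "tx": 0, "ty": 0.51, "tz": 0, "turn": 0},
    {"hand": 1, "tx": 0, "ty": 0.55, "tz": 0, "turn": 0},
    {"hand": 1, "tx": 0, "ty": 0.57, "tz": 0, "turn": 0},
    {"hand": 1, "tx": 0, "ty": 0.57, "tz": 0, "turn": 0},
  ],
)

```text
t: 16.47
eef_pos: [386.9, 22.1, 197.1]
tool_rot: [0.001, -0.003, 1.0, 0.0]
contact_force: [-0.2, 0.0, -1.3]
finger_gap: 0.279
```

Request:
jog_arm(
  motion=[
    {"hand": 1, "tx": 0, "ty": 0.02, "tz": 0, "turn": 0},
    {"hand": 1, "tx": 0, "ty": 0.06, "tz": 0, "turn": 0},
    {"hand": 1, "tx": 0, "ty": 0.11, "tz": 0, "turn": 0},
    {"hand": 1, "tx": 0, "ty": 0.16, "tz": 0, "turn": 0},
    {"hand": 1, "tx": 0, "ty": 0.21, "tz": 0, "turn": 0},
    {"hand": 1, "tx": 0, "ty": 0.26, "tz": 0, "turn": 0},
    {"hand": 1, "tx": 0, "ty": 0.31, "tz": 0, "turn": 0},
    {"hand": 1, "tx": 0, "ty": 0.36, "tz": 0, "turn": 0},
    {"hand": 1, "tx": 0, "ty": 0.41, "tz": 0, "turn": 0},
    {"hand": 1, "tx": 0, "ty": 0.46, "tz": 0, "turn": 0},
    {"hand": 1, "tx": 0, "ty": 0.51, "tz": 0, "turn": 0},
    {"hand": 1, "tx": 0, "ty": 0.56, "tz": 0, "turn": 0},
    {"hand": 1, "tx": -0.005, "ty": 0.6, "tz": 0, "turn": 0},
    {"hand": 1, "tx": -0.014, "ty": 0.63, "tz": 0, "turn": 0},
    {"hand": 1, "tx": -0.014, "ty": 0.636, "tz": 0, "turn": 0},
    {"hand": 1, "tx": -0.014, "ty": 0.636, "tz": 0, "turn": 0},
    {"hand": 1, "tx": -0.014, "ty": 0.636, "tz": 0, "turn": 0},
    {"hand": 1, "tx": -0.014, "ty": 0.636, "tz": 0, "turn": 0},
  ],
)

```text
t: 17.97
eef_pos: [392.8, 335.5, 196.7]
tool_rot: [-0.0, 0.001, 1.0, -0.0]
contact_force: [-0.7, -0.3, -0.6]
finger_gap: 0.28
```

```bash
python3 - <<'E'
from h import *
o=ctrl.get_obs();print(o['t'],o['eef_pos'],o['contact_force'],o['finger_gap'])
im,d,c=cap('wrist','wrist11')
cv2.imwrite('pics/w11c.png',cv2.resize(im[120:250,190:320],None,fx=4.6,fy=4.6,interpolation=2)[:,:,::-1])
E
```

```text
17.9667 [392.83575346 335.50265891 196.66690014] [-0.73010246 -0.27231274 -0.57026766] 0.2798114227815463
```

View pics/w11c.png

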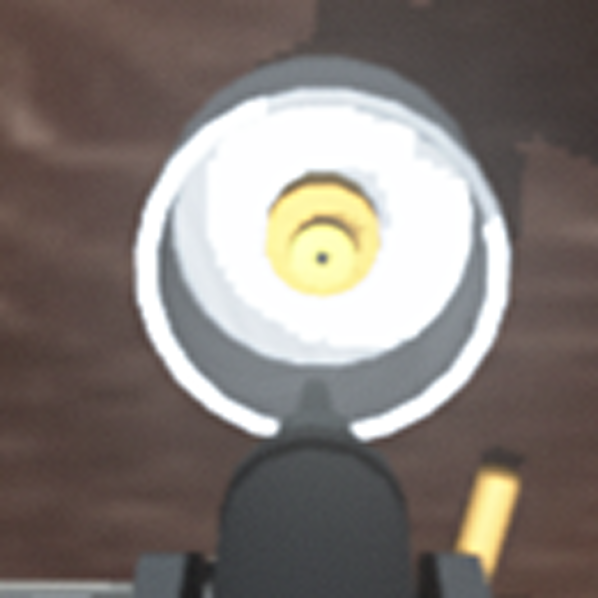

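View pics/wrist11.png

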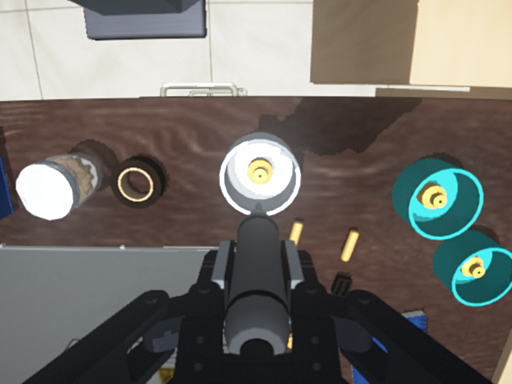

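```bash
python3 - <<'E'
from h import *
im,d,c=load('wrist11')
f=lambda u,v,z:onz(c,190+(u+.5)/4.6-.5,120+(v+.5)/4.6-.5,z)
t=f(316,378,196.7-79.5)+[2,0,0];n=f(321,257,34);r=f(324,265,46)
print('tip',t,'noz',n,'rim',r,'move',n-t)
E
```

```text
tip [395.35080757 337.45374139 117.2       ] noz [396.74668562 338.90418725  34.        ] rim [395.02803239 339.45124793  46.        ] move [  1.39587805   1.45044585 -83.2       ]
```

Request:
jog_arm(
  motion=[
    {"hand": 1, "tx": -0.002, "ty": 0.003, "tz": 0.02, "turn": 0},
    {"hand": 1, "tx": -0.002, "ty": 0.003, "tz": 0.045, "turn": 0},
    {"hand": 1, "tx": -0.002, "ty": 0.003, "tz": 0.07, "turn": 0},
    {"hand": 1, "tx": -0.002, "ty": 0.003, "tz": 0.09, "turn": 0},
    {"hand": 1, "tx": -0.002, "ty": 0.003, "tz": 0.105, "turn": 0},
    {"hand": 1, "tx": -0.002, "ty": 0.003, "tz": 0.114, "turn": 0},
    {"hand": 1, "tx": -0.002, "ty": 0.003, "tz": 0.114, "turn": 0},
    {"hand": 1, "tx": -0.002, "ty": 0.003, "tz": 0.114, "turn": 0},
    {"hand": 1, "tx": -0.002, "ty": 0.003, "tz": 0.114, "turn": 0},
  ],
)

```text
t: 18.77
eef_pos: [393.9, 338.8, 140.3]
tool_rot: [0.0, 0.0, 1.0, 0.0]
contact_force: [0.2, -0.3, -0.4]
finger_gap: 0.286
```

```bash
python3 - <<'E'
from h import *
o=ctrl.get_obs();print(o['t'],o['eef_pos'],o['contact_force'],o['finger_gap'])
im,d,c=cap('wrist','wrist12')
cv2.imwrite('pics/w12c.png',cv2.resize(im[120:250,190:320],None,fx=4.6,fy=4.6,interpolation=2)[:,:,::-1])
im,d,c=cap('scene','scene12')
u,v=map(int,proj(c,(395.5,337,46)))
cv2.imwrite('pics/s12c.png',cv2.resize(im[v-35:v+35,u-35:u+35],None,fx=8,fy=8,interpolation=2)[:,:,::-1])
E
```

```text
18.7667 [393.91019874 338.84046916 140.31595566] [ 0.24859047 -0.34440366 -0.43883931] 0.2856155156825702
```

View pics/w12c.png

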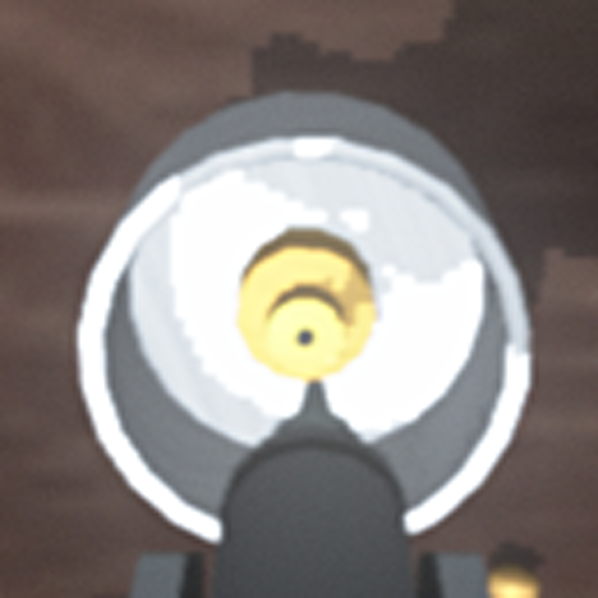

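View pics/s12c.png

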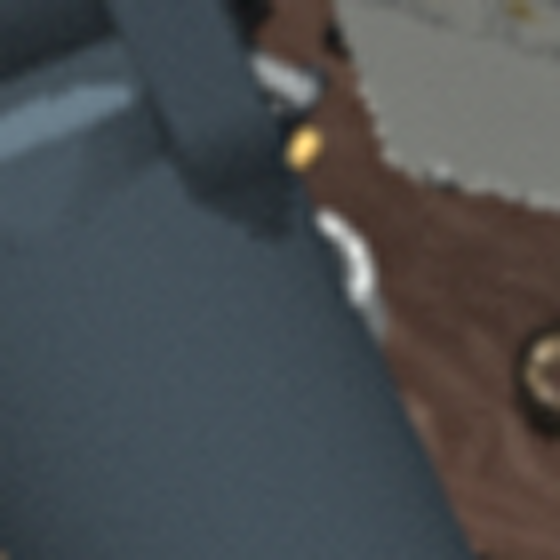

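```bash
python3 - <<'E'
from h import *
im,d,c=load('wrist12')
f=lambda u,v,z:onz(c,190+(u+.5)/4.6-.5,120+(v+.5)/4.6-.5,z)
t=f(315,378,140.3-79.5)+[2,0,0];n=f(305,337,34)
print('tip',t,'noz',n,'move',n-t,'rim L/R',f(78,340,46),f(528,340,46),f(310,137,46))
E
```

```text
tip [396.54873626 340.76227423  60.8       ] noz [396.84004031 339.07123436  34.        ] move [  0.29130405  -1.69103987 -26.8       ] rim L/R [393.13109609 299.36654278  46.        ] [393.17359811 378.1337891   46.        ] [357.23245909 339.95868894  46.        ]
```

Request:
jog_arm(
  motion=[
    {"hand": 1, "tx": -0.001, "ty": -0.0035, "tz": 0, "turn": 0},
    {"hand": 1, "tx": -0.001, "ty": -0.0035, "tz": 0.008, "turn": 0},
    {"hand": 1, "tx": -0.001, "ty": -0.0035, "tz": 0.016, "turn": 0},
    {"hand": 1, "tx": -0.001, "ty": -0.0035, "tz": 0.023, "turn": 0},
    {"hand": 1, "tx": -0.001, "ty": -0.0035, "tz": 0.03, "turn": 0},
    {"hand": 1, "tx": -0.001, "ty": -0.0035, "tz": 0.035, "turn": 0},
    {"hand": 1, "tx": -0.001, "ty": -0.0035, "tz": 0.038, "turn": 0},
    {"hand": 1, "tx": -0.001, "ty": -0.0035, "tz": 0.038, "turn": 0},
    {"hand": 1, "tx": -0.001, "ty": -0.0035, "tz": 0.038, "turn": 0},
    {"hand": 1, "tx": -0.001, "ty": -0.0035, "tz": 0.038, "turn": 0},
    {"hand": 1, "tx": -0.001, "ty": -0.0035, "tz": 0.038, "turn": 0},
    {"hand": 1, "tx": -0.001, "ty": -0.0035, "tz": 0.038, "turn": 0},
  ],
)

```text
t: 19.87
eef_pos: [394.1, 336.9, 121.0]
tool_rot: [0.0, 0.0, 1.0, 0.0]
contact_force: [0.9, 0.3, -0.1]
finger_gap: 0.282
```

```bash
python3 - <<'E'
from h import *
o=ctrl.get_obs();print(o['t'],o['eef_pos'],o['contact_force'],o['finger_gap'],o['dq'].round(3))
im,d,c=cap('wrist','wrist13')
cv2.imwrite('pics/w13c.png',cv2.resize(im[120:250,190:320],None,fx=4.6,fy=4.6,interpolation=2)[:,:,::-1])
for v in range(192,206): print(v,d[v,254:263].round(0))
E
```

```text
19.8667 [394.13278246 336.85497421 120.979774  ] [ 0.89097007  0.33177876 -0.1144684 ] 0.28166296849778905 [ 0.     0.001  0.001  0.001 -0.001 -0.001  0.001]
192 [248. 246. 244. 244. 244. 244. 245. 243. 244.]
193 [245. 244. 244. 244. 243. 243. 245. 243. 244.]
194 [244. 243. 244. 244. 245. 243. 243. 245. 244.]
195 [244. 245.   0. 245. 245. 244. 244. 244. 244.]
196 [244. 245. 244. 244. 242. 245. 245. 245. 244.]
197 [244. 245. 244. 244. 245. 245. 245. 244. 245.]
198 [245. 244. 245. 245. 245. 244. 245. 244. 245.]
199 [246. 245. 245. 245. 244. 246. 245. 245. 244.]
200 [246. 245. 246. 246. 245. 247. 245. 246. 245.]
201 [245. 247. 245. 245. 245. 246. 245. 245. 245.]
202 [247. 246. 245. 245. 237. 237. 247. 246. 246.]
203 [247. 247. 248. 236. 235. 234. 236. 247. 247.]
204 [246. 247. 237. 233. 232. 232. 233. 235. 246.]
205 [247. 246. 232. 230. 231. 230. 231. 233. 247.]
```

View pics/w13c.png

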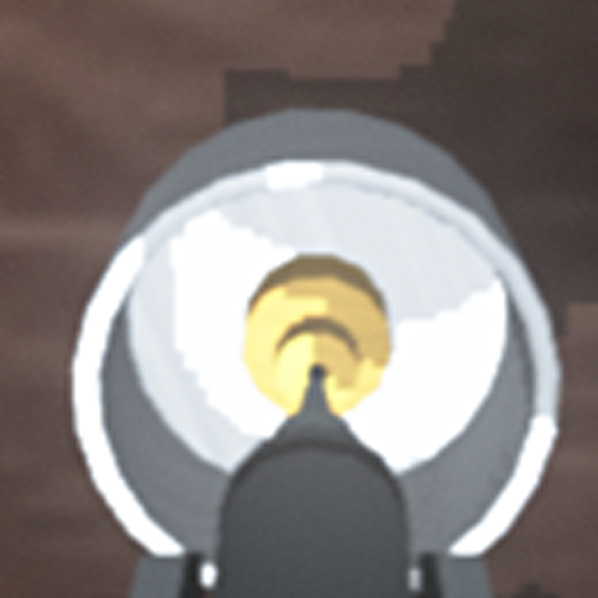

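```bash
python3 - <<'E'
from h import *
im,d,c=load('wrist13')
f=lambda u,v,z:onz(c,190+(u+.5)/4.6-.5,120+(v+.5)/4.6-.5,z)
t=f(317,377,42)+[2,0,0];n=f(316.5,371,34)
print('tip',t,'noz',n,'move',n-t)
print(dep(c,258.5,202,237),dep(c,258,199,np.median(d[198:201,256:261])))
im,d,c=cap('top','top13'); i0=load('top0')[0]
df=cv2.absdiff(im,i0).max(2); print([ (n,int(df[v-4:v+5,u-4:u+5].mean())) for n,u,v in [('jar',240,237),('box',290,238),('tapeb',221,235),('grease',412,208),('drop',400,248),('tapec',348,135)]])
cv2.imwrite('pics/top13c.png',im[:,:,::-1])
E
```

```text
tip [396.34729512 339.07916877  42.        ] noz [396.33071089 339.04600002  34.        ] move [-0.01658423 -0.03316875 -8.        ]
[395.0883509  339.07003694  40.99748435] [395.78004296 338.72710108  32.65145159]
[('jar', 1), ('box', 2), ('tapeb', 1), ('grease', 1), ('drop', 2), ('tapec', 1)]
```

View pics/top13c.png

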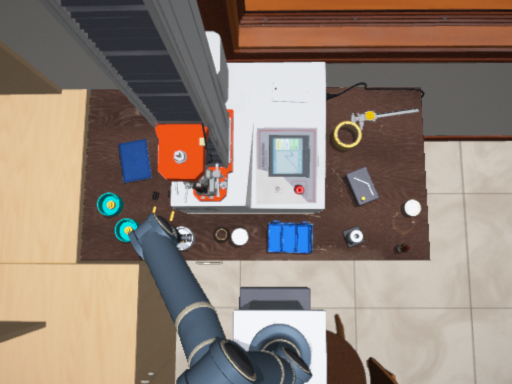

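The tip is centred within about 0.1 mm in the wrist view and 8.3 mm above the nozzle by depth. The top view shows every bystander unmoved and the arm clear of everything. I hand in.

```bash
python3 -c "
from h import *
print(order.sign_off());o=ctrl.get_obs();print(o['t'],o['eef_pos'],o['contact_force'],o['finger_gap'])"
```

```text
the job is handed in; nothing more can be done
None
the job is handed in; nothing more can be done
```

I gripped the pen at about 40 N and traced the seam from the filler-stub end round the bend to the other end. I then carried it past the front of the tester to the aluminium reference, and handed the job in at about 20 s with the pen held over the nozzle. No verdict was reported.

- **Seam:** the tip was about 6 mm above the bead, at just under 2 cm/s. Close wrist pictures showed it within about 1 mm of the start and bend and about 1.5 mm of the middle of leg two and the end. At the middle of leg one I saw it on the bead but did not measure it. I saw no sign of contact: outside forces stayed under 2 N, which is about the sensor's noise.
- **Final hover:** the wrist picture put the tip centred on the nozzle to about 0.1 mm, and the depth reading put it 8.3 mm above. The arm was still, the tool vertical and the grip opening unchanged. Neither nozzle nor collar was touched as far as the pictures and force readings show.
- **Bystanders:** the last top view matched the first one at all six, so none had moved.
- **Disagreements:** the wrist camera read about 2 to 4 mm more in y than the other two, and it showed the tip 2 to 3 mm off where the arm's own pose put it. I therefore aligned the tip to the seam and nozzle within the same wrist picture. Depth readings came out about 1.5 mm low, so I used them only for height differences.

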